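# Clear the slide cases off the bench supply unit and do its safety-switch test

## Robot

A 6-joint arm with a two-finger parallel gripper is mounted at the origin on the work surface. World frame = base frame: x ahead of the robot, y to its left, z up, the work surface at z = 0. Lengths are in m, angles in degrees, forces in N, time in s.
With the tool pointing down it reaches from about 0.35 to 0.875 m from the base axis. Payload 4.2 kg.
Tool frame: the origin (TCP) lies on the centre line of the jaws, within the pads' length; the fingertips stand r.tip_extent ahead of it and the grasp point (between the pads) lies 11 mm behind it (r.tip_extent is the distance from the TCP to the fingertips, in m); z points along the fingers, y is the line along which they close (so a half turn about z gives the same grasp; the last joint's range is limited). The gripper opens to 87 mm and grips with 3 to 60 N. Pads are 19 mm wide; open, the fingers measure 117 mm over their backs; the gripper's body (75 mm by 190 mm) begins 51 mm behind the grasp point.
Start: joints at [84.546, 22.042, 0.453, 0, -68.411, -14.817], TCP at [0.217, 0.586, 0.204] pointing down, gripper open.
Joint ranges: [-179.83, 179.83], [-69.29, 118.12], [-61.27, 80.66], [-181.25, 117.63], [-171.15, -9.14], [-177.46, 177.46]. Speed limits (degrees/s): [159.86, 159.86, 180, 180, 180, 180].

## Interface

Orientations are given as a 3x3 rotation matrix whose columns are the frame's x, y, z axes.
In Python, from station import r gives the robot as it stands.
- The arm moves only by the shell command python3 -m jog 'ROWS'. ROWS is text: rows parted by semicolons, each of 5 numbers parted by spaces: the opening, from 0 (shut) to 1 (fully open), then the shift along the world's x, y, z in mm, then the turn about the world's z in degrees. In form: hand dx dy dz roll; .... A call has 1 to 5 rows; each row shifts and turns the commanded pose from where the row before left it; what a row does not reach is not made up. A row lasts 1/8 s, in which the tool goes at most 62.5 mm and 10.7 degrees, less where a joint would pass 70% of its speed; a pose out of reach is approached as far as the arm can. A call is refused whole if a number of a shift passes 62.5 or a number of a turn 10.7, either way. A call with a gripper value outside its range is refused whole. The fingers move at their own pace and stop on an object; the grip force is fixed at half the most. Time passes only in rows, so rows that do not move let the fingers close. It gives the time, the measured TCP pose, the force, the opening and the grip force at its end, in the units of the state.
- r.sense(): the state, without advancing time (a new reading comes with each control period).
- r.capture(name): name is "scene" or "side" or "wrist"; returns a dict with "pixels" (384x512x3 uint8, red, green, blue), "fovy" (degrees; the focal length in pixels is half the picture's height over the tangent of half this angle, whatever the lens; pixels are square), "cx", "cy" (the principal point, pixels), "k1" (the pictures are not rectified: a ray, as slopes to the right and down, at radius r is drawn at 1 + k1 r^2 times it, then the intrinsics apply), "origin" and "orientation" of the camera in the world; the wrist camera has in their place "T_tool_cam" (4x4, takes a point from camera to tool coordinates, whose origin is the TCP and whose axes are the flange's). Camera axes: x right, y down, z forward; pixel columns grow to the right and rows downward; lengths in m; the calibration is good to about 2 mm. A picture is of the moment at which its call begins: read the wrist's pose just before it. There is no depth.
- r.finish_job(): hands the job in; it is judged then, once.
The state is a dict: "time_s": time; "joints": joint angles; "joint_velocities": joint speeds; "effort": joint torques, N m; "tcp_pos": TCP position; "ee_rot": TCP orientation; "wrist_force": force on the tool from outside, world axes, zero at the start; "moment": the same for the moment, N m; "gripper_width": opening from 0.0 (shut) to 1.0 (fully open); "gripper_force": force on a finger pad.
Only numpy, scipy, OpenCV 4.12 (cv2) and the standard library are available. Lean on these libraries where they do the work, as an engineer would, in place of code of your own. Each camera call takes 0.05 s, during which the arm holds its last target. There are 200 camera calls.

## Task

Two slide cases have been left on the bench supply unit, one over the sunk test button and one where the lever falls. First stack both of them, in either order, squarely on the blue slide case where it stands, edges lined up; then press the yellow test button until the red lever drops all the way down, let the button go and swing the lever back up until it stays latched. Leave the black breaker toggle up and both bottles standing where they are.

Things in the scene. Friction and masses are not known exactly. Their poses are not given: they have to be found in the camera images.
- unit: Pale grey flat box fixed to the bench, 220 (x) x 340 (y) x 50 mm high; origin at the centre of its underside, x away from the robot at yaw 0, z up. On its flat top: test button pocket at (-30, 85) mm, red lever hinge at (45, -50), black breaker toggle at (45, -125), and a fixed grey plug 38 x 42 x 34 mm tall at (86, 35).
- button_top (a point): Centre of the top of the yellow round test button, 36 mm across, 1 mm below the unit's top in a black pocket 52 x 52 mm and 24 mm deep. At the start a slide case lies wholly or partly over it. It is pressed straight down.
- button (a joint): Test button travel in m: 0 out, 0.006 fully in; sprung, fully in takes about 5 N. Pushed about 3 to 5 mm in, it frees the lever. It dips by itself as the lever is swung back up past the catch.
- lever (a joint): Red lever angle in rad: about 0.25 latched up (nearly upright), 1.7 fully down (towards the unit's -x, 7 degrees above level). Sprung towards down (1 N at the grip, 3 N past the catch). Swung up to its stop (0; below 0.1 is enough) it latches; let go earlier it drops again. A slide case under it keeps it from dropping fully.
- lever_hinge (a point): Centre of the lever's hinge axis (along the unit's y), 12 mm above the unit's top. Grey bearing cheeks stand around it: 22 mm high, 40 mm wide in y, from 13 mm before to 22 mm behind the axis.
- lever_grip (a point): Centre of the lever's red grip, 50 mm from the hinge axis; the grip is 26 mm long (along the lever), 24 mm wide in the unit's y, 13 mm thick. The steel arm below it is 14 mm wide.
- breaker (a joint): Black breaker toggle beside the lever, angle in rad: about 0 upright (on), grows as it tips to the unit's -x. Bystander: leave it up.
- breaker_tip (a point): Top of the black breaker toggle, 48 mm above the unit's top; the toggle is 16 mm wide.
- case_blue: Blue closed slide case, 96 (its x) x 62 (its y) x 24 mm high, lying flat on the bench; origin at the centre of its underside, z up. The pile is built on it.
- case_green: Green closed slide case, same size and origin as the blue one, about 120 g, lying flat on top of the unit, over the test button or in front of the lever.
- case_orange: Orange closed slide case, same size and origin as the blue one, about 120 g, lying flat on top of the unit, over the test button or in front of the lever.
- reagent: Clear bottle with blue cap, 52 mm across, 110 mm tall, loose on the bench near the blue case; origin at the centre of its underside. Bystander.
- oil: Small amber bottle with black cap, 26 mm across, 62 mm tall, loose on a back corner of the unit's top; origin at the centre of its underside. Bystander.
There are look-alikes about, which are no part of the job. Several things have the shape of the case_orange; the one meant has the colours described above.

How it is judged (in metres and radians):
On the way, in this order (a step that is already met when the one before it is completed fails the run):
1. both loose slide cases lie squarely stacked on the blue one (horizontal distance between each of case_green, case_orange and case_blue below 0.008 m and angle between the x axis of each of case_green, case_orange and the x axis of case_blue, either way round below 0.14 rad and angle between each of case_green, case_orange's own z axis and vertical below 0.06 rad and ((z of case_green in the frame of case_blue between 0.018 and 0.03 m and z of case_orange in the frame of case_blue between 0.042 and 0.054 m) or (z of case_orange in the frame of case_blue between 0.018 and 0.03 m and z of case_green in the frame of case_blue between 0.042 and 0.054 m)) and linear speed of each of case_green, case_orange below 0.02 m/s), for 0.2 s.
2. the test button is pressed while the lever is still up (value of joint button above 0.002 m and value of joint lever below 0.6 rad).
3. the lever has dropped fully down (value of joint lever above 1.6 rad), for 0.1 s.
At the end, for the whole second after the job is handed in: Green and orange cases at rest, flat, one on the other on the blue, each within 8 mm and 0.14 rad of it; blue within 30 mm of its start; lever latched up (below 0.4 rad), button out (below 1.5 mm); breaker below 0.35 rad; bottles upright (0.1 rad), within 30 mm of their start (all of step 1 and value of joint lever below 0.4 rad and value of joint button below 0.0015 m and distance of each of case_blue, reagent, oil from where it was at the start of the episode below 0.03 m and angle between case_blue's own z axis and vertical below 0.06 rad and value of joint breaker below 0.35 rad and angle between each of reagent, oil's own z axis and vertical below 0.1 rad); the robot touches nothing.
It fails at once if the breaker toggle is tipped (value of joint breaker above 0.35 rad).
It fails at once if a bottle is knocked over or pushed away (distance of any of reagent, oil from where it was at the start of the episode above 0.03 m or angle between any of reagent, oil's own z axis and vertical above 0.5 rad).
It fails at once if the blue case is shoved from its place (distance of case_blue from where it was at the start of the episode above 0.03 m).
It also fails if it takes over 72 s, if anything falls off the work surface, if the arm or the gripper's body presses on something with over 40 N, if the wrist force passes 120 N, or if a joint passes its speed limit or range.

## Working session

There is one attempt and no reset: what is moved stays moved. The work goes in short steps, Python scripts to look and compute and a shell command to move; the robot and the scene stay as the last step left them, time stands still between calls to the robot, and variables do not carry over. Pictures are saved under pics/ and viewed, at most 10 in all, crops included, and the job is handed in when it is done.

```bash
ls; mkdir -p pics; python3 - <<'E'
from station import r
import cv2,json
s=r.sense();print({k:s[k] for k in('time_s','tcp_pos','ee_rot','gripper_width','wrist_force')},r.tip_extent)
for n in('scene','side','wrist'):
    c=r.capture(n);cv2.imwrite(f'pics/{n}0.png',c['pixels'][:,:,::-1])
    print(n,{k:(v.tolist() if hasattr(v,'tolist') else v) for k,v in c.items() if k!='pixels'})
a=cv2.imread('pics/scene0.png');b=cv2.imread('pics/side0.png')
E
```

```text
pics
{'time_s': 0.0, 'tcp_pos': array([0.21630846, 0.5856858 , 0.20307011]), 'ee_rot': array([[ 9.37998192e-01, -3.46639524e-01, -6.57121946e-04],
       [-3.46640132e-01, -9.37995909e-01, -2.07200844e-03],
       [ 1.01862321e-04,  2.17132501e-03, -9.99997637e-01]]), 'gripper_width': 0.9999554833157231, 'wrist_force': array([-1.08536559,  0.93594943, -1.08571271])} 0.008
scene {'fovy': 50.649087973775295, 'cx': 253.69755931207507, 'cy': 191.73338750323154, 'k1': -0.007450982782914706, 'origin': [1.190793881800577, -0.6772267251936377, 0.7737323965054232], 'orientation': [[0.6694039233698867, 0.4400990293590665, -0.5985075034903156], [0.7428930763915185, -0.39343963507286445, 0.5415857555394867], [0.0028747915660239562, -0.8071667101107048, -0.5903165571644703]]}
side {'fovy': 56.58728320622276, 'cx': 260.2009580471717, 'cy': 189.50922132444228, 'k1': -0.04245473150148971, 'origin': [-0.16017550413813547, -0.6728954699126173, 0.7952106625550612], 'orientation': [[0.6783506023075894, -0.4361329024147763, 0.5912939639301201], [-0.7344643740858617, -0.4244873591132725, 0.5295021861632896], [0.02006348792195071, -0.7934724780257365, -0.6082753349167652]]}
wrist {'fovy': 59.20658794389007, 'cx': 256.49113024064985, 'cy': 188.58588004733178, 'k1': -0.0773353667205422, 'T_tool_cam': [[-0.0006098328577445161, -0.9549743828083801, -0.29668764093510547, 0.08111310110563219], [0.9999990908038471, -0.00022554708982057935, -0.001329481097183037, 0.0013494301400946984], [0.0012027033562391105, -0.2966881819491007, 0.9549736520953721, -0.1798780576828766], [0.0, 0.0, 0.0, 1.0]]}
```

View pics/scene0.png

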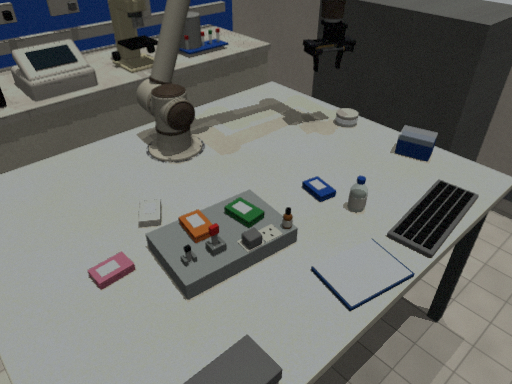

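View pics/side0.png

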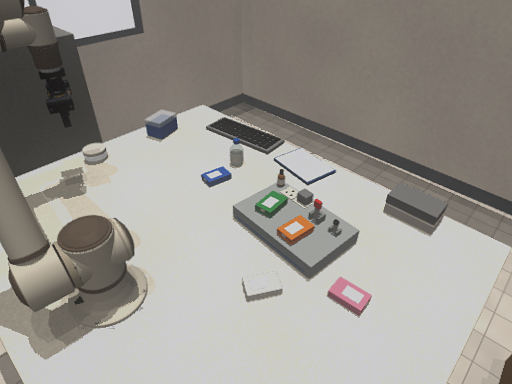

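Scene picture: green case at (244,211) on the unit, near the button. Orange case at (197,225) in front of the red lever (213,232). Blue case at (319,188), with the bottle at (358,195).

Could be mistaken for the cases: pink (112,270), white (150,212) and the navy box (416,142). I choose green, orange and blue by colour.

```bash
cat > h.py <<'E'
import numpy as np,cv2
from scipy.optimize import least_squares,minimize
from station import r
def cam(n,s=None):
    c=r.capture(n)
    if n=='wrist':
        T=np.eye(4);T[:3,:3]=s['ee_rot'];T[:3,3]=s['tcp_pos'];T=T@np.array(c['T_tool_cam'])
        c['origin'],c['orientation']=T[:3,3],T[:3,:3]
    c['origin']=np.array(c['origin']);c['orientation']=np.array(c['orientation'])
    return c
def proj(c,P):
    q=(np.atleast_2d(P)-c['origin'])@c['orientation'];u=q[:,:2]/q[:,2:]
    f=192/np.tan(np.radians(c['fovy'])/2)
    return f*u*(1+c['k1']*(u**2).sum(1,keepdims=True))+[c['cx'],c['cy']]
def ray(c,p):
    f=192/np.tan(np.radians(c['fovy'])/2);d=(np.array(p,float)-[c['cx'],c['cy']])/f;u=d.copy()
    for _ in range(9):u=d/(1+c['k1']*(u@u))
    return c['orientation']@np.r_[u,1]
def onz(c,p,z):
    d=ray(c,p);return c['origin']+d*(z-c['origin'][2])/d[2]
def tri(cs,ps):
    A=0;b=0
    for c,p in zip(cs,ps):
        d=ray(c,p);d/=np.linalg.norm(d);M=np.eye(3)-np.outer(d,d);A=A+M;b=b+M@c['origin']
    return np.linalg.solve(A,b)
HUE=dict(green=(45,80,100,30),orange=(5,18,150,80),blue=(105,125,150,50),red=(174,4,150,60),yellow=(22,34,120,80))
def mask(c,col):
    a,b,s,v=HUE[col];h=cv2.cvtColor(c['pixels'],cv2.COLOR_RGB2HSV);H=h[...,0]
    m=((H>=a)&(H<=b)) if a<b else ((H>=a)|(H<=b))
    return (m&(h[...,1]>=s)&(h[...,2]>=v)).astype(np.uint8)
def blob(c,col,near):
    m=cv2.morphologyEx(mask(c,col),cv2.MORPH_CLOSE,np.ones((3,3)))
    n,l,st,ce=cv2.connectedComponentsWithStats(m)
    best=min((i for i in range(1,n) if st[i,4]>25),key=lambda i:np.hypot(*(ce[i]-near)))
    ys,xs=np.where(l==best);return cv2.convexHull(np.c_[xs,ys].astype(np.int32))[:,0].astype(np.float32),st[best]
def box(x,y,z,yaw,L=(.096,.062,.024)):
    ca,sa=np.cos(yaw),np.sin(yaw)
    return np.array([[x+ca*i*L[0]/2-sa*j*L[1]/2,y+sa*i*L[0]/2+ca*j*L[1]/2,z+k*L[2]] for i in(-1,1) for j in(-1,1) for k in(0,1)])
def fitbox(obs,p0,L=(.096,.062,.024),fixz=None):
    "obs: list of (cam,hull); minimise area of symmetric difference"
    def cost(p):
        z=p[2] if fixz is None else fixz;t=0
        for c,h in obs:
            m=cv2.convexHull(proj(c,box(p[0],p[1],z,p[3],L)).astype(np.float32))[:,0]
            ia,_=cv2.intersectConvexConvex(m,h);t+=1-ia/(cv2.contourArea(m)+cv2.contourArea(h)-ia)
        return t
    best=None
    for w in np.radians([0,45,90,135]):
        q=np.r_[p0,w];S=np.vstack([q]+[q+d for d in np.diag([.02,.02,.01,.5])])
        o=minimize(cost,q,method='Nelder-Mead',options=dict(initial_simplex=S,maxiter=800,xatol=1e-5,fatol=1e-6))
        if best is None or o.fun<best.fun:best=o
    return best.x,best.fun
E
python3 - <<'E'
from h import *
a,b=cam('scene'),cam('side')
for col,pa,pb in(('blue',(319,188),(216,177)),('green',(244,211),(271,204)),('orange',(197,225),(296,229)),('red',(213,229),(318,203))):
    (ha,sa),(hb,sb)=blob(a,col,pa),blob(b,col,pb)
    p=tri([a,b],[ha.mean(0),hb.mean(0)]);print(col,sa,sb,p.round(3))
    if col!='red':
        for obs in([(a,ha),(b,hb)],[(a,ha)],[(b,hb)]):
            x,f=fitbox(obs,p-[0,0,.012],fixz=None if len(obs)>1 else (0 if col=='blue' else .05));print('  ',x[:3].round(4),np.degrees(x[3]).round(1),round(f,3))
A=a['pixels'][190:290,140:305,::-1];B=b['pixels'][162:272,225:390,::-1]
cv2.imwrite('pics/c1.png',cv2.resize(np.vstack([A,B[:100]]),None,fx=3,fy=3,interpolation=cv2.INTER_CUBIC))
E
```

```text
blue [303 177  33  25 276] [202 167  28  13  75] [0.551 0.191 0.017]
   [0.5464 0.1922 0.001 ] -25.8 0.76
   [0.544  0.1927 0.0134] 156.6 0.218
   [0.564  0.2109 0.0124] -36.9 0.506
green [225 198  39  30 526] [256 191  31  21 229] [ 0.521 -0.11   0.067]
   [ 0.5215 -0.1047  0.0488] 184.5 0.498
   [ 0.5188 -0.1077  0.0743] 0.7 0.097
   [ 0.5429 -0.0972  0.0335] 195.1 0.358
orange [179 210  33  33 417] [278 215  36  25 313] [ 0.483 -0.237  0.064]
   [ 0.4815 -0.2394  0.0516] 164.9 0.553
   [ 0.4795 -0.2384  0.0629] -15.7 0.193
   [ 0.4985 -0.2322  0.0486] 180.6 0.319Traceback (most recent call last):
  File "<stdin>", line 4, in <module>
  File "h.py", line 34, in blob
    best=min((i for i in range(1,n) if st[i,4]>25),key=lambda i:np.hypot(*(ce[i]-near)))
ValueError: min() iterable argument is empty
```

```bash
python3 -m jog '1 35 -58 10 0;1 35 -58 10 0;1 35 -58 10 0;1 35 -58 10 0;1 35 -58 10 0' ; python3 -m jog '1 35 -58 0 5;1 20 -58 0 5;1 0 0 0 5;1 0 0 0 5;1 0 0 0 0'; python3 - <<'E'
from h import *
s=r.sense();c=cam('wrist',s);np.save('pics/w1.npy',{**c},allow_pickle=True);print(s['tcp_pos'])
cv2.imwrite('pics/w1.png',c['pixels'][:,:,::-1])
E
python3 -m jog '1 0 -60 0 0;1 0 -60 0 0;1 0 -60 0 0;1 0 -60 0 0;1 0 -60 0 0' ; python3 -m jog '1 0 0 0 0'; python3 - <<'E'
from h import *
s=r.sense();c=cam('wrist',s);np.save('pics/w2.npy',{**c},allow_pickle=True);print(s['tcp_pos'])
cv2.imwrite('pics/w2.png',c['pixels'][:,:,::-1])
E
```

```text
time_s: 0.88
tcp_pos: [0.3769, 0.3198, 0.2503]
ee_rot: [[0.938, -0.346, 0.0], [-0.346, -0.938, 0.0], [0.0, -0.001, -1.0]]
wrist_force: [0.5, -0.1, 0.4]
gripper_width: 1.001
gripper_force: 0.0
time_s: 1.5
tcp_pos: [0.4285, 0.2098, 0.2498]
ee_rot: [[1.0, -0.006, -0.0], [-0.006, -1.0, 0.0], [-0.0, -0.0, -1.0]]
wrist_force: [1.0, 1.5, -1.0]
gripper_width: 0.999
gripper_force: 0.0
[0.42850652 0.20977721 0.24977674]
time_s: 2.17
tcp_pos: [0.4284, -0.0914, 0.2501]
ee_rot: [[1.0, -0.005, 0.001], [-0.005, -1.0, 0.0], [0.001, -0.0, -1.0]]
wrist_force: [0.2, -0.9, 0.1]
gripper_width: 0.999
gripper_force: 0.0
time_s: 2.3
tcp_pos: [0.428, -0.093, 0.2497]
ee_rot: [[1.0, -0.012, -0.0], [-0.012, -1.0, -0.0], [-0.0, 0.0, -1.0]]
wrist_force: [-0.5, 0.4, 0.2]
gripper_width: 0.997
gripper_force: 0.0
[ 0.42795154 -0.09297536  0.24967065]
```

View pics/w2.png

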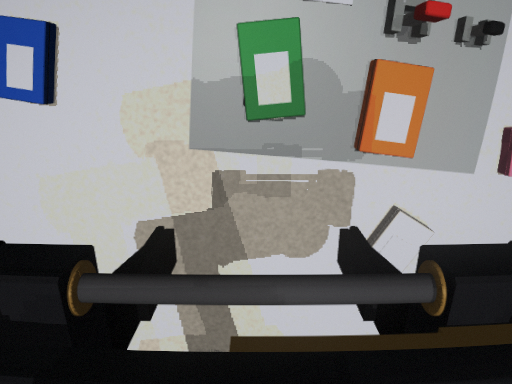

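View pics/w1.png

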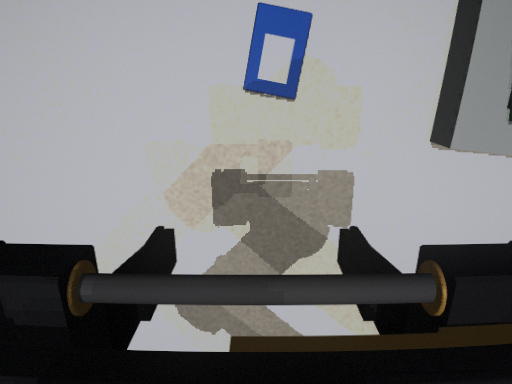

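w2: green case at (271,68), a black pocket corner peeking out at (250,118), orange at (396,108), lever grip at (430,12), breaker at (490,28), unit edge corners at (190,150) and (475,172). w1: blue case at (278,52), upright and unobstructed.

```bash
python3 -m jog '1 50 -10 0 0;1 50 -10 0 0;1 0 -10 0 0;1 0 -10 0 0;1 0 0 0 0'; python3 - <<'E'
from h import *
s=r.sense();c=cam('wrist',s);np.save('pics/w3.npy',{**c},allow_pickle=True)
cv2.imwrite('pics/w3.png',c['pixels'][:,:,::-1])
HUE['blue']=(105,125,120,20);HUE['green']=(45,80,100,20);HUE['orange']=(5,18,120,60)
W=[np.load(f'pics/w{i}.npy',allow_pickle=True).item() for i in(1,2,3)]
def fits(col,obs,g,L=(.096,.062,.024)):
    o=[(W[i],blob(W[i],col,p)[0]) for i,p in obs]
    for h in o: print('   hull',h[1].min(0),h[1].max(0))
    for sub in [o]+([[k] for k in o] if len(o)>1 else []):
        x,f=fitbox(sub,g,fixz=None if len(sub)>1 else g[2]);print(col,x[:3].round(4),np.degrees(x[3]).round(1)%180,round(f,3))
p3=lambda P:proj(W[2],P)[0]
fits('blue',[(0,(278,52))],[.545,.192,0])
for col,p,g in(('green',(271,68),[.52,-.108,.05]),('orange',(396,108),[.48,-.238,.05])):
    fits(col,[(1,p),(2,p3(np.array(g)+[0,0,.024]))],g)
E
```

```text
time_s: 2.98
tcp_pos: [0.5278, -0.1297, 0.2502]
ee_rot: [[1.0, -0.005, 0.0], [-0.005, -1.0, 0.0], [0.0, -0.0, -1.0]]
wrist_force: [0.0, 0.2, -0.2]
gripper_width: 0.997
gripper_force: 0.0
   hull [244.   3.] [311.  98.]
blue [0.5446 0.1855 0.0105] 169.0 0.033
   hull [237.  17.] [304. 119.]
   hull [206. 120.] [269. 209.]
green [ 0.5225 -0.1102  0.0448] 4.599999999999994 0.044
green [ 0.5219 -0.1097  0.0706] 4.9 0.036
green [ 0.5211 -0.1102  0.0655] 4.6 0.046
   hull [355.  59.] [433. 157.]
   hull [318. 154.] [389. 241.]
orange [ 0.4814 -0.2429  0.0433] 172.2 0.062
orange [ 0.4817 -0.2414  0.052 ] 172.4 0.041
orange [ 0.4815 -0.2394  0.0512] 172.6 0.055
```

View pics/w3.png

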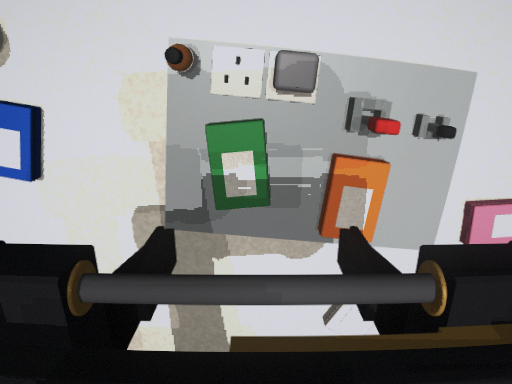

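w3: green centre at (238,165), orange (355,198), lever grip (385,126), breaker tip (446,131), oil (180,57), plug (297,70), and unit top corners at about (170,38), (475,70), (435,250), (165,230).

```bash
cat > unit.py <<'E'
from h import *
c=np.load('pics/w3.npy',allow_pickle=True).item();w2=np.load('pics/w2.npy',allow_pickle=True).item()
U=np.array([[.11,.17],[.11,-.17],[-.11,-.17],[-.11,.17]])
obs=[(c,(170,38),0),(c,(475,70),1),(c,(435,250),2),(c,(165,230),3),(w2,(190,150),3),(w2,(475,172),2)]
def T(p,q):
    q=np.asarray(q);a=p[2];return np.array([p[0]+np.cos(a)*q[0]-np.sin(a)*q[1],p[1]+np.sin(a)*q[0]+np.cos(a)*q[1]])
o=least_squares(lambda p:np.concatenate([proj(k,np.r_[T(p,U[i]),p[3]])[0]-x for k,x,i in obs]),[.55,-.17,-.1,.05],loss='soft_l1')
p=o.x
E
python3 - <<'E'
from unit import *
print('unit',p.round(4),np.degrees(p[2]),o.fun.round(1))
q=p
for n,u in dict(button=(-.03,.085),hinge=(.045,-.05),grip=(.033,-.05),brk=(.045,-.125),plug=(.086,.035),oil=(.09,.15)).items():
    w=T(q,u);print(n,w.round(4),proj(c,np.r_[w,.05+dict(grip=.06,brk=.048,plug=.034).get(n,0)])[0].round())
a,b=cam('scene'),cam('side')
print('reagent cap', tri([a,b],[(361,181),(236.5,140)]).round(3), 'base',onz(a,(357,208),0).round(3),onz(b,(237,163),0).round(3))
A=a['pixels'][165:225,300:380,::-1];B=b['pixels'][130:190,195:275,::-1]
cv2.imwrite('pics/c2.png',cv2.resize(np.hstack([A,B]),None,fx=5,fy=5,interpolation=cv2.INTER_CUBIC))
E
```

```text
unit [ 0.5323 -0.1969 -0.0892  0.049 ] -5.1105923553478245 [-2.   0.5  2.2  0.3 -1.8 -0.7  0.8 -0.5  0.  -0.2  0.2  0.3]
button [ 0.51   -0.1095] [239. 173.]
hinge [ 0.5727 -0.2507] [364. 118.]
grip [ 0.5607 -0.2496] [381. 137.]
brk [ 0.566  -0.3254] [451. 130.]
plug [ 0.6211 -0.1697] [296.  71.]
oil [ 0.6353 -0.0555] [186.  59.]
reagent cap [0.679 0.208 0.103] base [0.68  0.212 0.   ] [0.677 0.206 0.   ]
```

View pics/c2.png

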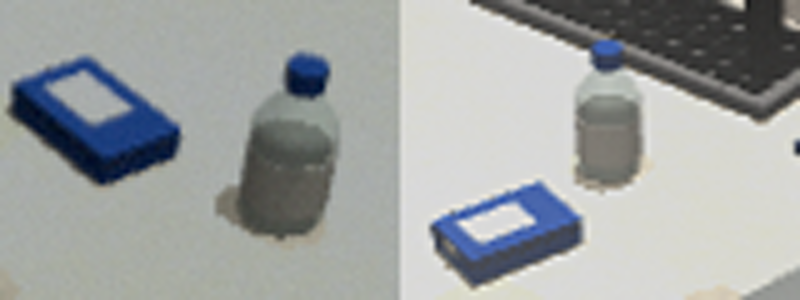

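```bash
python3 -m jog '1 -6 20 -50 5;1 0 0 -60 0;1 0 0 -58 0;1 0 0 -20 0;1 0 0 0 0'; python3 -m jog '0 0 0 0 0;0 0 0 0 0;0 0 0 0 0;0 0 0 0 0;0 0 0 0 0'
```

```text
time_s: 3.75
tcp_pos: [0.5212, -0.1097, 0.0607]
ee_rot: [[0.997, 0.083, -0.003], [0.083, -0.997, -0.0], [-0.003, 0.0, -1.0]]
wrist_force: [0.5, -0.6, 1.0]
gripper_width: 1.005
gripper_force: 0.0
time_s: 4.38
tcp_pos: [0.5226, -0.1099, 0.062]
ee_rot: [[0.997, 0.082, 0.0], [0.082, -0.997, 0.0], [0.0, -0.0, -1.0]]
wrist_force: [-0.5, -1.0, -0.4]
gripper_width: 0.518
gripper_force: 0.0
```

```bash
python3 -m jog '0 0 0 0 0;0 0 0 0 0'; python3 - <<'E'
from h import *
s=r.sense();c=cam('wrist',s);a,b=cam('scene'),cam('side')
A=a['pixels'][150:280,150:310,::-1];B=b['pixels'][140:270,220:380,::-1]
f=lambda I,k:cv2.resize(I,None,fx=k,fy=k,interpolation=cv2.INTER_CUBIC)
top=np.hstack([f(A,2.5),f(B,2.5)]);bot=np.hstack([f(c['pixels'][:,:,::-1],.703)])
cv2.imwrite('pics/c3.png',np.vstack([top,np.pad(bot,((0,0),(0,800-bot.shape[1]),(0,0)))]))
E
```

```text
time_s: 4.62
tcp_pos: [0.5225, -0.1099, 0.0617]
ee_rot: [[0.997, 0.082, -0.0], [0.082, -0.997, -0.0], [-0.0, 0.0, -1.0]]
wrist_force: [0.2, -0.4, -0.1]
gripper_width: 0.285
gripper_force: 0.0
```

View pics/c3.png

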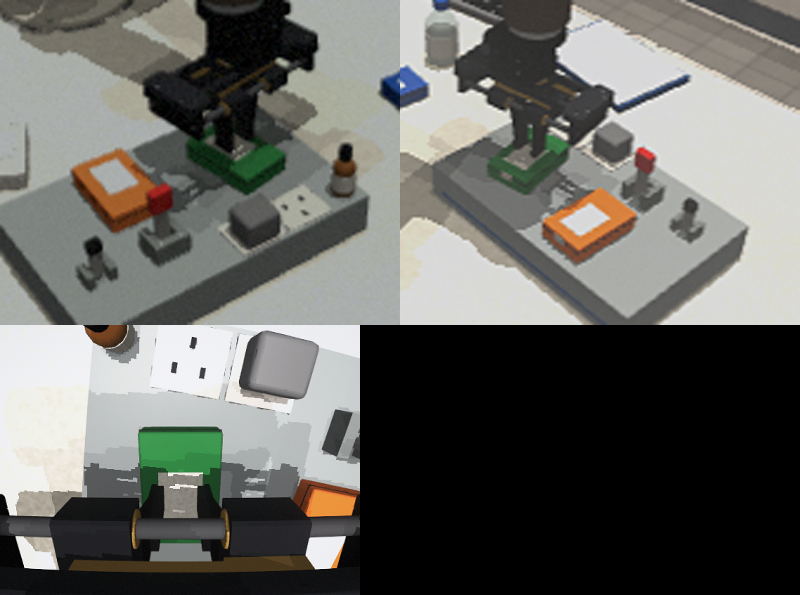

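The fingers are above the case, at about scene (240,212) over the label, so the tips stand higher than assumed. I'll probe for contact in small steps.

```bash
for i in 1 2 3; do :; done; python3 -m jog '0.28 0 0 -2 0;0.28 0 0 0 0' | egrep 'tcp_pos|force|width'; python3 - <<'E'
from h import *
s=r.sense();c=cam('wrist',s);print(s['wrist_force'],s['gripper_width'])
# predicted pixels of tips/case in wrist picture
P=s['tcp_pos'];R=s['ee_rot']
for w in(.0125,):
  for z in(.008,-.011):
    for x in(-.0095,.0095): print('tip pred z',z,x,[ (proj(c,P+R@np.array([x,sgn*w,z]))[0]*.703).round() for sgn in(-1,1)])
hull,st=blob(c,'green',(258,640/.703/1.4));print(st)
print('case near face top/bot', [(proj(c,np.r_[.5698,-.11+.004,z])[0]*.703).round() for z in(.05,.074)])
cv2.imwrite('pics/c4.png',cv2.resize(c['pixels'][140:384,150:370,::-1],None,fx=2.4,fy=2.4,interpolation=cv2.INTER_CUBIC))
E
```

```text
tcp_pos: [0.5223, -0.1099, 0.0595]
wrist_force: [0.3, -0.1, -0.1]
gripper_width: 0.257
gripper_force: 0.0
[ 0.25952993 -0.1227428  -0.14692329] 0.2574078907383345
tip pred z 0.008 -0.0095 [array([165., 168.]), array([194., 168.])]
tip pred z 0.008 0.0095 [array([165., 147.]), array([194., 147.])]
tip pred z -0.011 -0.0095 [array([164., 178.]), array([195., 178.])]
tip pred z -0.011 0.0095 [array([163., 156.]), array([196., 156.])]
[230 305  54   7 367]
case near face top/bot [array([179., 102.]), array([179., 108.])]
```

View pics/c4.png

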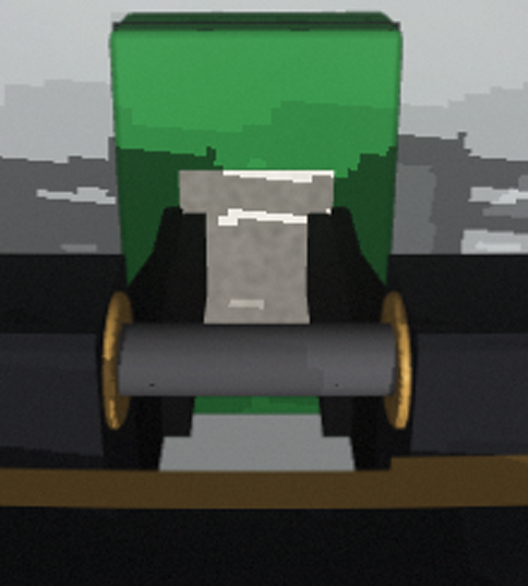

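```bash
for i in 1; do python3 -m jog '0.26 0 0 -2 0;0.26 0 0 0 0' | egrep 'tcp_pos|wrist_f|width'; python3 -m jog '0.26 0 0 -2 0;0.26 0 0 0 0' | egrep 'tcp_pos|wrist_f|width'; python3 -m jog '0.26 0 0 -2 0;0.26 0 0 0 0' | egrep 'tcp_pos|wrist_f|width';done
```

```text
tcp_pos: [0.5224, -0.1099, 0.0576]
wrist_force: [0.0, 0.5, 0.0]
gripper_width: 0.264
tcp_pos: [0.5227, -0.1099, 0.0561]
wrist_force: [-0.6, -0.3, 3.0]
gripper_width: 0.262
tcp_pos: [0.5228, -0.1099, 0.056]
wrist_force: [-4.8, 2.6, 13.2]
gripper_width: 0.26
```

```bash
python3 -m jog '0.26 0 0 6 0;0.26 0 0 0 0' | egrep 'tcp_pos|wrist_f|width'; python3 - <<'E'
from h import *
c=r.capture('wrist');T=np.array(c['T_tool_cam']);c['origin']=T[:3,3];c['orientation']=T[:3,:3]
for w in(.0435,.0115):
  for z in(.008,-.011,-.018,-.03): print(w,z,proj(c,[[.0095,w,z],[-.0095,w,z]]).round().tolist())
I=cv2.imread('pics/w3.png');cv2.imwrite('pics/c5.png',np.hstack([cv2.resize(I[200:340,320:440],None,fx=3,fy=3,interpolation=cv2.INTER_CUBIC),cv2.resize(cv2.imread('pics/w1.png')[200:340,320:440],None,fx=3,fy=3,interpolation=cv2.INTER_CUBIC)]))
E
```

```text
tcp_pos: [0.5228, -0.1099, 0.06]
wrist_force: [0.9, 1.2, -0.1]
gripper_width: 0.26
0.0435 0.008 [[328.0, 209.0], [326.0, 238.0]]
0.0435 -0.011 [[335.0, 222.0], [333.0, 253.0]]
0.0435 -0.018 [[338.0, 227.0], [336.0, 259.0]]
0.0435 -0.03 [[344.0, 237.0], [341.0, 271.0]]
0.0115 0.008 [[275.0, 209.0], [274.0, 238.0]]
0.0115 -0.011 [[277.0, 222.0], [276.0, 253.0]]
0.0115 -0.018 [[277.0, 227.0], [277.0, 259.0]]
0.0115 -0.03 [[279.0, 237.0], [278.0, 271.0]]
```

View pics/c5.png

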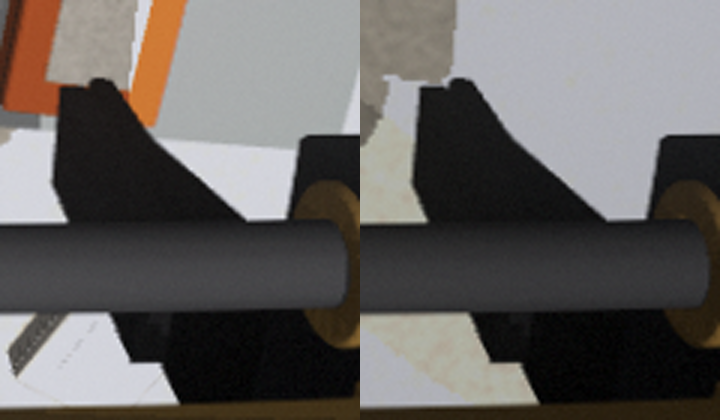

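The tips are seen, and felt by contact, 18 mm behind the reported TCP, not 8 mm ahead. So tip z = TCP z + 18 mm. I'll open, go lower and grip.

```bash
python3 -m jog '1 0 0 5 0;1 0 0 0 0;1 0 0 0 0;1 0 0 0 0;1 0 0 0 0' | egrep 'tcp_pos|wrist_f|width';python3 -m jog '1 0 0 0 0;1 0 0 0 0;1 0 0 0 0;1 0 0 -20 0;1 0 0 -8 0' | egrep 'tcp_pos|wrist_f|width';python3 -m jog '0 0 0 0 0;0 0 0 0 0;0 0 0 0 0;0 0 0 0 0;0 0 0 0 0' | egrep 'tcp_pos|force|width'
```

```text
tcp_pos: [0.5225, -0.1099, 0.0647]
wrist_force: [-0.5, 0.2, -0.0]
gripper_width: 0.739
tcp_pos: [0.5218, -0.1099, 0.0359]
wrist_force: [0.9, -0.2, -0.3]
gripper_width: 1.002
tcp_pos: [0.5229, -0.1099, 0.0373]
wrist_force: [-0.4, 0.3, 2.0]
gripper_width: 0.707
gripper_force: 30.0
```

```bash
python3 -m jog '0 0 0 30 0;0 0 0 55 0;0 -10 20 45 0;0 -20 50 20 -3;0 -20 50 20 -3' | egrep 'tcp_pos|force|width';python3 -m jog '0 -20 55 0 -3;0 -20 55 0 -3;0 -10 55 0 -3;0 0 0 0 -0.7;0 0 0 0 0' | egrep 'tcp_pos|force|width'; cat > bl.py <<'E'
from h import *
import sys
HUE['blue']=(105,125,120,20)
s=r.sense();c=cam('wrist',s);np.save('pics/wb.npy',{**c},allow_pickle=True)
w1=np.load('pics/w1.npy',allow_pickle=True).item()
o=[(k,blob(k,'blue',proj(k,[.5446,.1855,.024])[0])) for k in(w1,c)];print(o[1][1][1],s['tcp_pos'])
o=[(k,b[0]) for k,b in o]
for S,z in((o,0),(o[:1],0),(o[1:],0),(o,None)):
    x,f=fitbox(S,[.5446,.1855,0],fixz=z);print(x[:3].round(4),np.degrees(x[3]).round(1)%180,round(f,3))
E
python3 bl.py
```

```text
tcp_pos: [0.4714, 0.011, 0.2072]
wrist_force: [1.1, 1.6, -1.4]
gripper_width: 0.706
gripper_force: 30.0
tcp_pos: [0.4219, 0.1748, 0.2062]
wrist_force: [-0.6, -0.5, -0.9]
gripper_width: 0.711
gripper_force: 30.0
[ 190    0   63   94 3881] [0.42189517 0.17479609 0.2062381 ]
[ 0.5446  0.1852 -0.0047] 169.3 0.129
[0.5446 0.1855 0.022 ] 169.0 0.033
[0.5398 0.1859 0.0099] 168.8 0.089
[ 0.5459  0.1855 -0.0064] 169.3 0.085
```

```bash
python3 -m jog '0 50 5 -30 0;0 50 5 -40 0;0 22 1 -50 0;0 0 0 -50 0;0 0 0 0 0' | egrep 'tcp_pos|rot|force|width'
```

```text
tcp_pos: [0.5403, 0.1821, 0.0336]
ee_rot: [[0.981, -0.194, -0.01], [-0.194, -0.981, -0.006], [-0.008, 0.008, -1.0]]
wrist_force: [0.6, -0.2, -1.6]
gripper_width: 0.711
gripper_force: 30.0
```

```bash
python3 -m jog '0 0 0 -10 0;0 0 0 -6 0;0 0 0 0 0' | egrep 'tcp_pos|rot|force|width'
```

```text
tcp_pos: [0.5435, 0.1862, 0.023]
ee_rot: [[0.982, -0.19, 0.002], [-0.19, -0.982, 0.001], [0.001, -0.001, -1.0]]
wrist_force: [-0.9, -0.5, -1.7]
gripper_width: 0.707
gripper_force: 30.0
```

```bash
python3 -m jog '0 0 0 -6 0;0 1 -1 0 0;0 0 0 0 0' | egrep 'tcp_pos|wrist_f'; python3 -m jog '0 0 0 -2 0;0 0 0 0 0' | egrep 'tcp_pos|wrist_f'
```

```text
tcp_pos: [0.5443, 0.185, 0.016]
wrist_force: [0.8, -0.8, -1.1]
tcp_pos: [0.544, 0.1849, 0.0137]
wrist_force: [0.2, -0.0, -1.4]
```

```bash
python3 -m jog '0 0 0 -2 0;0 0 0 0 0' | egrep 'tcp_pos|wrist_f'
```

```text
tcp_pos: [0.544, 0.1849, 0.0117]
wrist_force: [-1.0, -0.5, -1.6]
```

```bash
python3 -m jog '0 0 0 -1 0;0 0 0 0 0' | egrep 'tcp_pos|wrist_f'; python3 -m jog '0 0 0 -1 0;0 0 0 0 0' | egrep 'tcp_pos|wrist_f'
```

```text
tcp_pos: [0.5442, 0.185, 0.0113]
wrist_force: [-1.9, -0.5, 2.8]
tcp_pos: [0.5443, 0.185, 0.0113]
wrist_force: [-3.6, -0.8, 9.1]
```

```bash
python3 -m jog '1 0 0 1 0;1 0 0 0 0;1 0 0 0 0;1 0 0 0 0;1 0 0 0 0' | egrep 'tcp_pos|wrist_f|width'; python3 -m jog '1 0 0 30 0;1 0 0 50 0;1 -30 0 60 0;1 -40 0 50 0;1 -50 0 50 0' | egrep 'tcp_pos|wrist_f|width'; python3 -m jog '1 0 0 0 5;1 0 0 0 6;1 0 0 0 0'|grep tcp; cat > st.py <<'E'
from h import *
import sys
HUE['blue']=(105,125,120,20);HUE['green']=(45,80,100,20);HUE['orange']=(5,18,120,60)
col,z=sys.argv[1],float(sys.argv[2])
s=r.sense();c=cam('wrist',s);cv2.imwrite('pics/st_%s.png'%col,c['pixels'][:,:,::-1])
for k,zz in(('blue',0),(col,z)):
    h,st=blob(c,k,proj(c,[.5446,.1855,zz+.024])[0]);print(k,st,h.mean(0))
    x,f=fitbox([(c,h)],[.5446,.1855,zz],fixz=zz);print(k,x[[0,1]].round(4),np.degrees(x[3]).round(1)%180,round(f,3))
E
python3 st.py green .024
```

```text
tcp_pos: [0.5442, 0.1849, 0.0107]
wrist_force: [-0.5, -0.2, 0.1]
gripper_width: 0.994
tcp_pos: [0.4322, 0.1849, 0.2415]
wrist_force: [1.2, 1.0, 1.3]
gripper_width: 1.002
tcp_pos: [0.4328, 0.1849, 0.2399]Traceback (most recent call last):
  File "st.py", line 7, in <module>
    h,st=blob(c,k,proj(c,[.5446,.1855,zz+.024])[0]);print(k,st,h.mean(0))
         ~~~~^^^^^^^^^^^^^^^^^^^^^^^^^^^^^^^^^^^^^^
  File "h.py", line 34, in blob
    best=min((i for i in range(1,n) if st[i,4]>25),key=lambda i:np.hypot(*(ce[i]-near)))
ValueError: min() iterable argument is empty
```

View pics/st_green.png

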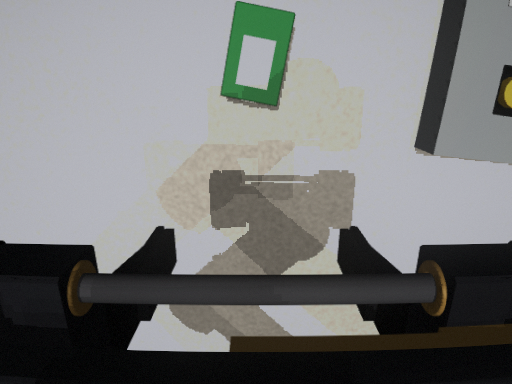

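The picture shows green squarely on blue, centre (258,55), with the blue completely covered. The yellow button is now uncovered at (510,93). Next: the orange case.

```bash
python3 - <<'E'
from h import *
HUE['green']=(45,80,100,20)
s=r.sense();c=cam('wrist',s);print(s['ee_rot'][1,0])
h,st=blob(c,'green',(258,55));x,f=fitbox([(c,h)],[.5446,.1855,.024],fixz=.024);print(x[:2].round(4),np.degrees(x[3])%180,f)
E
python3 -m jog '1 0 -60 0 0;1 0 -60 0 0;1 0 -60 0 0;1 10 -60 0 0;1 10 -60 0 0' | grep tcp; python3 -m jog '1 10 -60 -10 -4;1 10 -50 -40 -3.6;1 9 -16 -50 0;1 0 0 -60 0;1 0 0 0 0' |egrep 'tcp|rot|force'
```

```text
-0.0012826722189141335
[0.5434 0.1843] 167.93020760516995 0.03866327954543858
tcp_pos: [0.4531, -0.1171, 0.2399]
tcp_pos: [0.4776, -0.2389, 0.0766]
ee_rot: [[0.991, -0.134, -0.012], [-0.134, -0.991, 0.003], [-0.012, -0.001, -1.0]]
wrist_force: [0.5, -0.4, -0.1]
gripper_force: 0.0
```

```bash
python3 -m jog '1 0 0 0 0;1 0 0 -25 0;1 0 0 -17 0;1 0 0 0 0;1 0 0 0 0' |egrep 'tcp|rot|wrist_f'; python3 -m jog '0 0 0 0 0;0 0 0 0 0;0 0 0 0 0;0 0 0 0 0;0 0 0 0 0' |egrep 'tcp|rot|force|width'
```

```text
tcp_pos: [0.4836, -0.2395, 0.0417]
ee_rot: [[0.991, -0.131, 0.005], [-0.131, -0.991, -0.001], [0.005, 0.001, -1.0]]
wrist_force: [0.2, -0.1, -0.3]
tcp_pos: [0.4817, -0.2394, 0.0394]
ee_rot: [[0.991, -0.132, 0.0], [-0.132, -0.991, -0.0], [0.0, 0.0, -1.0]]
wrist_force: [-0.2, -0.1, 2.4]
gripper_width: 0.708
gripper_force: 30.0
```

```bash
python3 -m jog '0 0 0 30 0;0 0 0 55 0;0 0 20 55 0;0 0 50 15 0;0 5 55 0 0' |egrep 'tcp|width'; python3 -m jog '0 10 55 0 0;0 10 55 0 0;0 10 60 0 -1;0 10 60 0 -2;0 10 50 0 -0.6' |egrep 'tcp|width';python3 -m jog '0 7 19 -30 0;0 0 0 -50 0;0 0 0 -40 0;0 0 0 0 0;0 0 0 0 0' |egrep 'tcp|rot|force|width'
```

```text
tcp_pos: [0.4869, -0.1132, 0.1955]
gripper_width: 0.708
tcp_pos: [0.5361, 0.168, 0.1934]
gripper_width: 0.711
tcp_pos: [0.5448, 0.1852, 0.0755]
ee_rot: [[0.981, -0.193, 0.002], [-0.193, -0.981, 0.001], [0.002, -0.001, -1.0]]
wrist_force: [0.2, 0.6, -0.9]
gripper_width: 0.709
gripper_force: 30.0
```

```bash
python3 -m jog '0 -1 -1 -20 0;0 0 0 -12 0;0 0 0 0 0;0 0 0 0 0' |egrep 'tcp|wrist_f'; python3 -m jog '0 0 0 -2 0;0 0 0 0 0;0 0 0 0 0' |egrep 'tcp|wrist_f'; python3 -m jog '0 0 0 -2 0;0 0 0 0 0' |egrep 'tcp|wrist_f'
```

```text
tcp_pos: [0.5435, 0.1841, 0.0433]
wrist_force: [0.2, -0.9, -1.7]
tcp_pos: [0.5427, 0.1838, 0.0403]
wrist_force: [-0.1, 0.4, -2.2]
tcp_pos: [0.5425, 0.1836, 0.038]
wrist_force: [-0.3, -0.6, -1.4]
```

```bash
python3 -m jog '0 1.5 1 -1 0;0 0 0 0 0' |egrep 'tcp|wrist_f'; python3 -m jog '0 0 0 -1 0;0 0 0 0 0' |egrep 'tcp|wrist_f'
```

```text
tcp_pos: [0.544, 0.1846, 0.0374]
wrist_force: [-1.5, -0.5, 1.8]
tcp_pos: [0.544, 0.1846, 0.0374]
wrist_force: [-4.1, -0.8, 7.4]
```

```bash
python3 -m jog '1 0 0 1 0;1 0 0 0 0;1 0 0 0 0;1 0 0 0 0;1 0 0 0 0' | egrep 'wrist_f|width'; python3 -m jog '1 0 0 30 0;1 0 0 50 0;1 -30 0 60 0;1 -40 0 40 0;1 -50 0 50 0' | grep tcp; python3 -m jog '1 0 0 0 5;1 0 0 0 6;1 0 0 0 0'|grep tcp; python3 - <<'E'
from h import *
HUE['green']=(45,80,100,20);HUE['orange']=(5,18,120,60)
s=r.sense();c=cam('wrist',s);print(s['ee_rot'][1,0])
for k in('orange','green'):
    m=mask(c,k)[:200];ys,xs=np.where(m);print(k,m.sum(),(xs.min(),xs.max(),ys.min(),ys.max()) if len(xs) else 0)
h,st=blob(c,'orange',proj(c,[.5446,.1855,.07])[0]);x,f=fitbox([(c,h)],[.5446,.1855,.048],fixz=.048);print(st,x[:2].round(4),np.degrees(x[3])%180,f)
a,b=cam('scene'),cam('side')
print('tops',[blob(k,'orange',p)[0].mean(0) for k,p in((a,(320,175)),(b,(217,165)))], proj(a,[.544,.1845,.072]),proj(b,[.544,.1845,.072]))
E
```

```text
wrist_force: [0.7, -0.6, -1.1]
gripper_width: 0.998
tcp_pos: [0.4308, 0.1845, 0.2583]
tcp_pos: [0.4318, 0.1847, 0.2575]
-0.0039955476016468395
orange 4102 (np.int64(220), np.int64(295), np.int64(0), np.int64(104))
green 0 0
[ 220    0   76  105 4108] [0.5445 0.1834] 168.11755932916014 0.0266389811856097
tops [array([321.75   , 178.58333], dtype=float32), array([216.83333, 165.5    ], dtype=float32)] [[319.33584493 173.41116606]] [[214.90288871 163.06885026]]
```

```bash
python3 -m jog '0 0 -60 0 0;0 0 -60 0 0;0 0 -60 0 0;0 0 -60 0 0;0 0 -60 0 0' | grep tcp; python3 -m jog '0 0 0 -40 0;0 0 0 0 0;0 0 0 0 0;0 0 0 0 0'|grep tcp; cat > look.py <<'E'
from unit import *
HUE['yellow']=(20,36,120,60);HUE['red']=(172,6,150,60)
s=r.sense();c=cam('wrist',s)
def cen(c,k,near):
    m=mask(c,k);n,l,st,ce=cv2.connectedComponentsWithStats(m);i=min((i for i in range(1,n) if st[i,4]>30),key=lambda i:np.hypot(*(ce[i]-near)));return ce[i],st[i]
print('tcp',s['tcp_pos'].round(4),s['gripper_width'])
if __name__=='__main__':
  for k,P in(('yellow',np.r_[T(p,(-.03,.085)),.049]),('red',np.r_[T(p,(.033,-.05)),.112])):
    try:
        e,st=cen(c,k,proj(c,P)[0]);print(k,e.round(1),st,'pred',proj(c,P)[0].round(1),'at',onz(c,e,P[2]).round(4),'expect',P.round(4))
    except ValueError: print(k,'none')
E
python3 look.py
```

```text
tcp_pos: [0.4318, -0.1172, 0.2574]
tcp_pos: [0.4332, -0.1146, 0.2187]
tcp [ 0.4332 -0.1146  0.2187] 0.06471688912723055
yellow [249.9  88.2] [ 233   70   35   37 1022] pred [250.7  89. ] at [ 0.5108 -0.1088  0.049 ] expect [ 0.51   -0.1095  0.049 ]
red [426.5  12. ] [406   0  42  24 762] pred [423.8  26.8] at [ 0.572  -0.2508  0.112 ] expect [ 0.5607 -0.2496  0.112 ]
```

```bash
python3 -m jog '0 40 3 -40 0;0 38 3 -60 0;0 0 0 -60 0;0 0 0 -15 0;0 0 0 0 0' | egrep 'tcp|wrist_f|width'; python3 -m jog '0 0 0 -6 0;0 0 0 0 0;0 0 0 0 0'|egrep 'tcp|wrist_f'
```

```text
tcp_pos: [0.506, -0.1094, 0.0502]
wrist_force: [-0.3, -0.4, -0.1]
gripper_width: 0.009
tcp_pos: [0.5061, -0.1096, 0.0447]
wrist_force: [-0.3, 1.3, -0.2]
```

```bash
python3 -m jog '0 4 0 -8 0;0 0 0 -4 0;0 0 0 0 0;0 0 0 0 0'|egrep 'tcp|wrist_f'; python3 -m jog '0 0 0 -2 0;0 0 0 0 0'|egrep 'tcp|wrist_f';python3 -m jog '0 0 0 -2 0;0 0 0 0 0'|egrep 'tcp|wrist_f'
```

```text
tcp_pos: [0.5092, -0.1096, 0.0313]
wrist_force: [-0.0, -0.5, 0.0]
tcp_pos: [0.5094, -0.1096, 0.0297]
wrist_force: [-1.0, 0.5, 2.6]
tcp_pos: [0.5094, -0.1097, 0.0275]
wrist_force: [-0.5, 0.4, 2.5]
```

```bash
python3 -m jog '0 0 0 -1.5 0;0 0 0 0 0'|egrep 'tcp|wrist_f';python3 -m jog '0 0 0 -0.5 0;0 0 0 0 0;0 0 0 0 0'|egrep 'tcp|wrist_f'; cat > lev.py <<'E'
from unit import *
# lever angle from red blob in fixed cameras vs. model
HUE['red']=(172,6,130,50)
for n in('scene','side'):
    k=cam(n);m=mask(k,'red')
    best=[]
    for a in np.linspace(0,1.75,36):
        w=T(p,(.045-.05*np.sin(a),-.05));q=proj(k,np.r_[w,.062+.05*np.cos(a)])[0];x,y=q.round().astype(int)
        best.append((m[y-3:y+4,x-3:x+4].sum(),round(a,2)))
    print(n,sorted(best)[-4:])
E
python3 lev.py
```

```text
tcp_pos: [0.5093, -0.1096, 0.0261]
wrist_force: [-1.3, 1.7, 4.2]
tcp_pos: [0.5094, -0.1096, 0.0256]
wrist_force: [-1.8, 1.3, 4.6]
scene [(np.uint64(44), np.float64(1.25)), (np.uint64(45), np.float64(1.35)), (np.uint64(45), np.float64(1.4)), (np.uint64(47), np.float64(1.3))]
side [(np.uint64(35), np.float64(1.3)), (np.uint64(36), np.float64(1.45)), (np.uint64(37), np.float64(1.35)), (np.uint64(38), np.float64(1.4))]
```

```bash
python3 -m jog '0 0 0 -0.5 0;0 0 0 0 0;0 0 0 0 0;0 0 0 0 0'|egrep 'tcp|wrist_f'; python3 lev.py; python3 - <<'E'
from unit import *
HUE['red']=(172,6,130,50)
ks=[cam('scene'),cam('side')];C=[]
for k in ks:
    m=mask(k,'red');q=proj(k,np.r_[T(p,(-.005,-.05)),.06])[0]
    n,l,st,ce=cv2.connectedComponentsWithStats(m);i=min((i for i in range(1,n) if st[i,4]>15),key=lambda i:np.hypot(*(ce[i]-q)));C.append(ce[i]);print(ce[i].round(1),st[i])
x=tri(ks,C);d=x[:2]-p[:2];a=p[2];print(x.round(4),'unit',np.round([np.cos(a)*d[0]+np.sin(a)*d[1],-np.sin(a)*d[0]+np.cos(a)*d[1]],4))
E
```

```text
tcp_pos: [0.5094, -0.1096, 0.0251]
wrist_force: [-1.9, 0.6, 5.3]
scene [(np.uint64(44), np.float64(1.25)), (np.uint64(45), np.float64(1.35)), (np.uint64(45), np.float64(1.4)), (np.uint64(47), np.float64(1.3))]
side [(np.uint64(34), np.float64(1.3)), (np.uint64(35), np.float64(1.35)), (np.uint64(36), np.float64(1.45)), (np.uint64(37), np.float64(1.4))]
[203.8 231.5] [199 227  12  11  73]
[304.9 221.2] [301 218  10   8  50]
[ 0.5221 -0.2454  0.0713] unit [-0.0059 -0.0493]
```

The lever rests fully down: grip measured at unit (-6,-49), z about 71 mm, which matches 7° above level. Now release the button and go to the lever.

```bash
python3 -m jog '0 0 0 20 0;0 0 0 60 0;0.55 0 0 45 0;0.55 5 -40 0 -2.5;0.55 5 -50 0 -2.3'|egrep 'tcp|wrist_f'; python3 -m jog '0.55 4 -46 0 0;0.55 0 0 0 0;0.55 0 0 0 0;0.55 0 0 -30 0;0.55 0 0 0 0'|egrep 'tcp|rot|wrist_f|width'
```

```text
tcp_pos: [0.5203, -0.2, 0.1505]
wrist_force: [0.5, 0.2, 0.0]
tcp_pos: [0.5217, -0.244, 0.1179]
ee_rot: [[0.996, -0.085, -0.005], [-0.085, -0.996, 0.002], [-0.005, -0.001, -1.0]]
wrist_force: [0.2, -0.4, -0.5]
gripper_width: 0.546
```

```bash
python3 -m jog '0.55 1 -2 -45 0;0.55 0 0 -25 0;0.55 0 0 -10 0;0.55 0 0 0 0;0.55 0 0 0 0'|egrep 'tcp|wrist_f|width'; python3 -m jog '0 0 0 0 0;0 0 0 0 0;0 0 0 0 0;0 0 0 0 0;0 0 0 0 0'|egrep 'tcp|force|width'
```

```text
tcp_pos: [0.5256, -0.2477, 0.0416]
wrist_force: [-0.9, 0.6, 0.1]
gripper_width: 0.554
tcp_pos: [0.5246, -0.2456, 0.0404]
wrist_force: [0.2, 9.2, 4.0]
gripper_width: 0.277
gripper_force: 30.0
```

```bash
python3 -m jog '0 3 0.7 12 0;0 6 -0.5 11 0;0 8.5 -0.8 9 0;0 0 0 0 0'|egrep 'tcp|force|width'; python3 -m jog '0 10.5 -0.9 7 0;0 12 -1 4 0;0 0 0 0 0'|egrep 'tcp|force|width'
```

```text
tcp_pos: [0.5395, -0.2469, 0.0716]
wrist_force: [-3.4, 6.8, 0.5]
gripper_width: 0.272
gripper_force: 30.0
tcp_pos: [0.561, -0.2489, 0.0833]
wrist_force: [-5.7, 7.8, 4.4]
gripper_width: 0.269
gripper_force: 30.0
```

```bash
python3 -m jog '0 12 -1 1 0;0 0 0 0 0'|egrep 'tcp|wrist_f|width'; python3 -m jog '0 10 -1 -1 0;0 2 0 0 0;0 0 0 0 0'|egrep 'tcp|force|width'
```

```text
tcp_pos: [0.5747, -0.2502, 0.0853]
wrist_force: [-4.5, 7.6, 5.2]
gripper_width: 0.267
tcp_pos: [0.5874, -0.2514, 0.0847]
wrist_force: [-4.1, 7.2, 4.6]
gripper_width: 0.263
gripper_force: 30.3
```

```bash
python3 -m jog '0 2 0 0 0;0 0 0 0 0'|egrep 'tcp|wrist_f|width'; python3 -m jog '0 2 0 -0.5 0;0 0 0 0 0'|egrep 'tcp|wrist_f|width'
```

```text
tcp_pos: [0.589, -0.2516, 0.0845]
wrist_force: [-3.8, 5.8, 3.9]
gripper_width: 0.256
tcp_pos: [0.5912, -0.2518, 0.0841]
wrist_force: [-3.8, 7.1, 3.9]
gripper_width: 0.256
```

```bash
cat > red.py <<'E'
from unit import *
HUE['red']=(172,6,130,50)
s=r.sense();k3=[cam('scene'),cam('side'),cam('wrist',s)]
C=[]
for k in k3:
    m=mask(k,'red');q=proj(k,np.r_[T(p,(.055,-.05)),.11])[0]
    n,l,st,ce=cv2.connectedComponentsWithStats(m);g=[i for i in range(1,n) if st[i,4]>8 and np.hypot(*(ce[i]-q))<60];
    print('pred a=0',q.round(1),'pred a=.25',proj(k,np.r_[T(p,(.045,-.05)),.112])[0].round(1),[(ce[i].round(1).tolist(),st[i].tolist()) for i in g])
E
python3 red.py
```

```text
pred a=0 [215.5 233.1] pred a=.25 [213.3 230.3] [([217.0, 229.7], [215, 225, 5, 10, 31])]
pred a=0 [319.8 203. ] pred a=.25 [317.8 203.9] [([318.1, 203.1], [315, 199, 8, 10, 52])]
pred a=0 [255.9 265.6] pred a=.25 [255.8 284.5] [([256.3, 266.8], [235, 259, 44, 16, 669])]
```

```bash
python3 -m jog '0 3 0 -1 0;0 0 0 0 0'|egrep 'tcp|wrist_f|width'; python3 -m jog '0 3 0 -1 0;0 0 0 0 0'|egrep 'tcp|wrist_f|width'; python3 red.py
```

```text
tcp_pos: [0.5961, -0.2522, 0.0833]
wrist_force: [-1.0, 4.6, 2.7]
gripper_width: 0.245
tcp_pos: [0.6005, -0.2526, 0.082]
wrist_force: [1.5, 4.3, 5.3]
gripper_width: 0.224
pred a=0 [215.5 233.1] pred a=.25 [213.3 230.3] [([219.0, 231.5], [218, 228, 3, 8, 22])]
pred a=0 [319.8 203. ] pred a=.25 [317.8 203.9] [([319.9, 202.5], [316, 198, 9, 10, 57])]
pred a=0 [255.9 283.3] pred a=.25 [255.9 301.9] [([256.3, 269.6], [238, 265, 38, 10, 368])]
```

```bash
python3 -m jog '0.55 0 0 0 0;0.55 0 0 0 0;0.55 0 0 0 0;0.55 0 0 0 0;0.55 0 0 0 0'|egrep 'tcp|wrist_f|width';python3 -m jog '0.55 0 0 50 0;0.55 0 0 50 0;0.55 0 0 0 0;0.55 0 0 0 0'|egrep 'tcp|wrist_f'; python3 red.py; python3 lev.py
```

```text
tcp_pos: [0.5982, -0.2523, 0.0803]
wrist_force: [0.0, 0.0, -0.2]
gripper_width: 0.543
tcp_pos: [0.5979, -0.2518, 0.1801]
wrist_force: [-0.2, -0.1, -0.3]
pred a=0 [215.5 233.1] pred a=.25 [213.3 230.3] [([213.6, 229.4], [209, 224, 10, 12, 94])]
pred a=0 [319.8 203. ] pred a=.25 [317.8 203.9] [([317.6, 201.1], [315, 199, 7, 5, 20])]
pred a=0 [256.9 210.8] pred a=.25 [256.9 223.5] [([256.6, 224.2], [241, 212, 32, 25, 749])]
scene [(np.uint64(46), np.float64(0.1)), (np.uint64(46), np.float64(0.15)), (np.uint64(49), np.float64(0.0)), (np.uint64(49), np.float64(0.05))]
side [(np.uint64(8), np.float64(0.15)), (np.uint64(13), np.float64(0.1)), (np.uint64(18), np.float64(0.0)), (np.uint64(18), np.float64(0.05))]
```

```bash
python3 -m jog '0.55 -40 20 30 0;0.55 -40 20 30 0;0.55 0 0 0 0;0.55 0 0 0 0'|egrep 'time|tcp|wrist_f'; python3 - <<'E'
from h import *
import subprocess
a,b=cam('scene'),cam('side')
HUE['orange']=(5,18,120,60)
print([blob(k,'orange',q)[0].mean(0) for k,q in((a,(320,175)),(b,(217,165)))])
E
python3 red.py
```

```text
time_s: 32.95
tcp_pos: [0.5184, -0.212, 0.24]
wrist_force: [0.5, 0.2, -0.3]
[array([320.53845, 178.23077], dtype=float32), array([215.  , 166.25], dtype=float32)]
pred a=0 [215.5 233.1] pred a=.25 [213.3 230.3] [([213.7, 229.2], [209, 223, 10, 13, 96])]
pred a=0 [319.8 203. ] pred a=.25 [317.8 203.9] [([317.8, 201.0], [315, 199, 7, 5, 20])]
pred a=0 [293.5  99.8] pred a=.25 [293.4 111.4] [([293.5, 112.5], [280, 105, 28, 16, 427])]
```

The lever holds latched and the stack hasn't moved, so I'm handing in.

```bash
python3 -c "
from station import r
print(r.finish_job())"
```

```text
the job is handed in; nothing more can be done
None
```

I handed the job in at about 33 s; no verdict came back. In my last camera measurements, green and orange sat squarely on the blue case and the lever was latched up after its full drop. I didn't re-check the button, breaker or bottles at the end, but I saw no sign the arm touched the breaker or bottles.

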